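# Load the warming field and set its heat ring

## Robot

A 6-joint arm with a two-finger parallel gripper is mounted at the origin on the work surface. World frame = base frame: x ahead of the robot, y to its left, z up, the work surface at z = 0. Lengths are in m, angles in rad, forces in N, time in s.
With the tool pointing down it reaches from about 0.375 to 0.9 m from the base axis. Payload 3.1 kg.
Tool frame: the origin (TCP) lies at the centre of the arm's flange, where the gripper is bolted on; the fingertips stand 173 mm ahead of it and the grasp point (between the pads) lies 155 mm ahead of it; z points along the fingers, x is the direction in which the jaws open and shut, and the axes are right-handed (so a half turn about z gives the same grasp; the last joint's range is limited). The gripper opens to 85 mm and grips with 20 to 120 N. Pads are 22 mm wide; open, the fingers measure 114 mm over their backs; the gripper's body (76 mm by 85 mm) begins 54 mm behind the grasp point. The pads swing forward as they close: fully open they stand 13 mm farther back than shut.
Start: joints at [-1.508, 0.527, 1.433, -0, 1.181, -0.178], TCP at [0.149, -0.607, 0.405] pointing down, gripper open.
Joint ranges: [-3.08, 3.08], [-0.75, 2.2], [0.22, 2.44], [-1.43, 4.57], [0, 2.65], [-2.85, 2.85]. Speed limits (rad/s): [2.79, 2.79, 3.14, 3.14, 3.14, 3.14].

## Interface

Orientations are given as a unit quaternion [x, y, z, w].
In Python, from station import manip gives the robot as it stands.
- The arm moves only by the shell command python3 -m jog 'ROWS' [OPENING] [FORCE]. ROWS is JSON, a list that holds one entry, the list of rows, each a list of 4 numbers: the shift along the world's x, y, z in mm, then the turn about the world's z in degrees. A call has exactly 8 rows; each row shifts and turns the commanded pose from where the row before left it; what a row does not reach is not made up. A row lasts 1/8 s, in which the tool goes at most 62.5 mm and 10.7 degrees, less where a joint would pass 70% of its speed; a pose out of reach is approached as far as the arm can. A call is refused whole if a number of a shift passes 62.5 or a number of a turn 10.7, either way. A call with a gripper value outside its range is refused whole. OPENING is the opening in per cent of the stroke, from 0 (shut) to 100 (fully open), set as the call begins (- or left out, the last holds). The fingers move at their own pace and stop on an object; FORCE is the grip in N (left out, the last holds). Time passes only in rows, so rows that do not move let the fingers close, or fill a call up. It gives the time, the measured TCP pose, the force and the opening at its end, in the units of the state.
- manip.sense(): the state, without advancing time (a new reading comes with each control period).
- manip.snapshot(name): name is "side" or "top"; returns the picture (384x512x3 uint8, red, green, blue); there is no depth.
- manip.camera_info(name): a dict with "fx", "fy", "cx", "cy" (pixels), "R" (3x3) and "t" (3): a world point X has camera coordinates R X + t. Camera axes: x right, y down, z forward; pixel columns grow to the right and rows downward; lengths in m; the calibration is good to about 2 mm. A picture is of the moment at which its call begins. camera_info takes no time and is no camera call.
- manip.sign_off(): hands the job in, once; it reports no verdict.
The state is a dict: "t": time; "q": joint angles; "qd": joint speeds; "tau": joint torques, N m; "tcp_pos": TCP position; "tool_rot": TCP orientation; "force": force on the tool from outside, world axes, zero at the start; "ft_torque": the same for the moment, N m; "finger_gap": opening from 0.0 (shut) to 1.0 (fully open).
Only numpy, scipy, OpenCV 4.12 (cv2) and the standard library are available. Lean on these libraries where they do the work, as an engineer would, in place of code of your own. Each camera call takes 0.05 s, during which the arm holds its last target. There are 200 camera calls.

## Task

Get the samples warming: first clear the two bottles off the orange-outlined warming field and stand them in the blue bottle bay, then slide (do not lift) the empty yellow tray onto the field so that it sits squarely inside the outline, and then stand every blue-capped white sample jar upright in it. When all are loaded, turn the black outer ring of the heater's double knob until its white pointer lines up with the red tab, leaving the grey inner timer knob as it is set. Leave the other things on the bench where they are.

Things in the scene. Friction and masses are not known exactly. Their poses are not given: they have to be found in the camera images.
- field: warming field: a dark rectangle with an orange outline, flush in the bench (nothing to bump into), 180 mm along its x by 220 mm along its y over the outside of the outline. Origin at its centre, at bench height.
- tray: loose open yellow metal tray, 150 mm (x) by 190 mm (y), walls 18 mm high and 5 mm thick all round, inner floor 5 mm up, 0.5 kg, starts empty to the left (+y) of the field. Origin at the centre of its underside; it fits the field with its x along the field's x.
- bay: fixed blue bottle bay: a low open tray 190 mm (x) by 100 mm (y), rim 12 mm high and 5 mm thick, inner floor 5 mm up. Origin at the centre of its underside, at bench height.
- wash_bottle: white wash bottle, round, 54 mm in diameter up to 88 mm height, then narrowing to a red cap; top of the thin spout 134 mm up, 0.2 kg. Stands on the field at the start. Origin at the centre of its underside, z up its axis.
- green_bottle: green glass bottle with a white cap, 54 mm in diameter over its lower 70 mm, narrowing above that, 120 mm tall, 0.25 kg. Stands on the field at the start. Origin at the centre of its underside, z up its axis.
- jar1: sample jar, white with a blue cap, 53 mm in diameter, 50 mm tall, about 0.12 kg; stands among others in a row beyond the field. May be absent. Origin at the centre of its underside, z up its axis.
- jar2: sample jar, white with a blue cap, 53 mm in diameter, 50 mm tall, about 0.12 kg; stands among others in a row beyond the field. May be absent. Origin at the centre of its underside, z up its axis.
- jar3: sample jar, white with a blue cap, 53 mm in diameter, 50 mm tall, about 0.12 kg; stands among others in a row beyond the field. May be absent. Origin at the centre of its underside, z up its axis.
- jar4: sample jar, white with a blue cap, 53 mm in diameter, 50 mm tall, about 0.12 kg; stands among others in a row beyond the field. May be absent. Origin at the centre of its underside, z up its axis.
- control: fixed white heater control box, 130 x 130 mm, 50 mm high, flat top with the double knob in its middle. Origin at the centre of its underside.
- ring_center (a point): centre of the top of the black outer ring, on the knob's vertical axis. The ring is a ridged cylinder 60 mm in diameter and 25 mm high, from 2 mm to 27 mm above the top of the box. The inner knob, 30 mm in diameter, stands in its middle and rises 19 mm above the ring's top.
- ring (a joint): angle of the outer ring, 0 to 2.6 rad, growing clockwise seen from above. At 0 the white pointer is on the side of the box's -x; it turns with light friction (about 0.06 N m) and stays where it is left.
- ring_pointer (a point): outer end of the white pointer on the ring's edge, 32 mm from the axis, at the ring's top.
- tab_tip (a point): inner tip of the flat red tab on the dial, 32 mm from the axis, which marks the heat wanted. It stays put during the job.
- inner_mark (a point): outer end of the yellow line on the top of the grey inner timer knob, 14 mm from the axis. This knob turns very easily and must not be turned.
- amber_jar: bystander in the jars' row: amber jar with a black cap, 53 mm in diameter, 50 mm tall, not a sample.
- mortar: bystander: white mortar bowl, 90 mm across, 55 mm tall.
- beaker: bystander: glass beaker, 66 mm across, 85 mm tall.
- tip_box: bystander: pipette-tip box, green with a white lid, 62 x 62 x 55 mm.
- waste_jar: bystander: amber jar with a red cap, 64 mm in diameter, 90 mm tall.

How it is judged:
By the outcome, as a careful person would: the job done as asked, in the order asked, and still so for the second after the job is handed in, with the robot touching nothing.
Of jar1, jar2, jar3, jar4 only 2 to 4 are there at a start; the rules pass over those that are not, and their reading is None.
At some moment in a run one of jar1, jar2, jar3, jar4 may be knocked a few centimetres aside while the robot is not near it.
It also fails if it takes over 210 s, if anything falls off the work surface, if the arm or the gripper's body presses on something with over 40 N, if the wrist force passes 120 N, or if a joint passes its speed limit or range.

## Working session

There is one attempt and no reset: what is moved stays moved. The work goes in short steps, Python scripts to look and compute and a shell command to move; the robot and the scene stay as the last step left them, time stands still between calls to the robot, and variables do not carry over. Pictures are saved under pics/ and viewed, about 12 in all and at most 16, crops included, and the job is handed in when it is done.

```bash
mkdir -p pics; ls; cat > h.py <<'E'
import numpy as np,cv2
from station import manip
def snap(n,f):
    im=manip.snapshot(n); cv2.imwrite(f'pics/{f}.png',cv2.cvtColor(im,cv2.COLOR_RGB2BGR)); return im
def ray(n,u,v,z):
    c=manip.camera_info(n);R=np.array(c['R']);t=np.array(c['t'])
    d=R.T@np.array([(u-c['cx'])/c['fx'],(v-c['cy'])/c['fy'],1]);o=-R.T@t
    return (o+d*(z-o[2])/d[2])
def proj(n,X):
    c=manip.camera_info(n);p=np.array(c['R'])@np.array(X)+np.array(c['t'])
    return np.array([c['fx']*p[0]/p[2]+c['cx'],c['fy']*p[1]/p[2]+c['cy']])
E
python3 - <<'E'
from h import *
for n in('top','side'):
    im=snap(n,n+'0')
    c=manip.camera_info(n);print(n,c['fx'],-np.array(c['R']).T@c['t'],np.round(c['R'],3).tolist())
    cv2.imwrite(f'pics/{n}0b.png',cv2.resize(cv2.imread(f'pics/{n}0.png'),(800,600),interpolation=cv2.INTER_CUBIC))
print(manip.sense())
E
```

```text
pics
top 421.891808888124 [ 0.31483958 -0.01487909  1.20585204] [[0.022, -1.0, -0.009], [-0.987, -0.02, -0.161], [0.161, 0.013, -0.987]]
side 387.5050956068862 [-0.00161084  0.64113709  0.81712739] [[-0.795, -0.607, 0.005], [-0.415, 0.536, -0.735], [0.443, -0.586, -0.678]]
{'t': 0.1, 'q': array([-1.50852416e+00,  5.28369677e-01,  1.43377577e+00, -5.91183345e-06,
        1.18141698e+00, -1.78485843e-01]), 'qd': array([ 0.00174279, -0.00236938, -0.00053452, -0.00179033,  0.00039385,
        0.00021791]), 'tau': array([-1.06857383e-04, -4.43305027e+01, -1.78586930e+01, -2.36166288e-04,
        3.91411566e-03, -2.51164755e-05]), 'tcp_pos': array([ 0.14904107, -0.60664777,  0.4038328 ]), 'tool_rot': array([ 7.86905274e-01, -6.17073026e-01, -6.56840905e-04, -7.33869407e-04]), 'force': array([-0.23028987, -0.00914894, -0.43113693]), 'ft_torque': array([ 0.0404793 ,  0.03019759, -0.00382969]), 'finger_gap': 0.9959586697764928}
```

View pics/top0b.png

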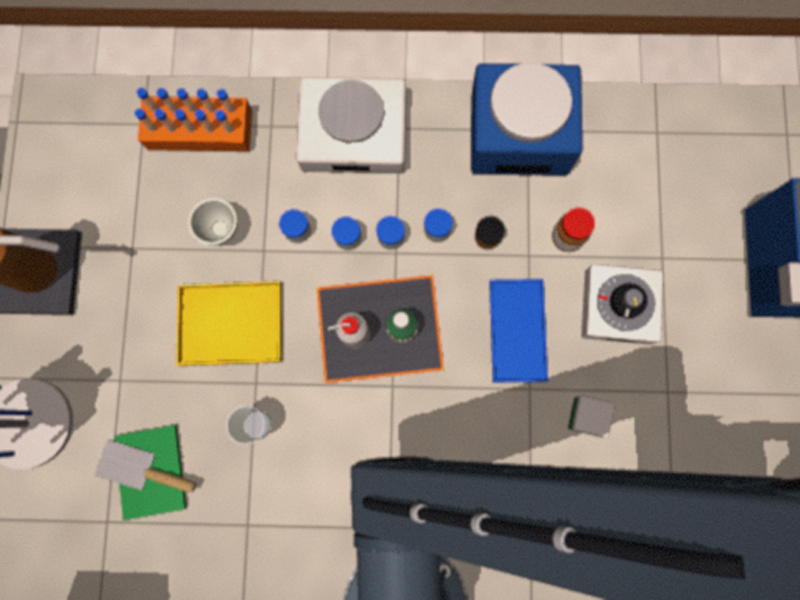

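View pics/side0b.png

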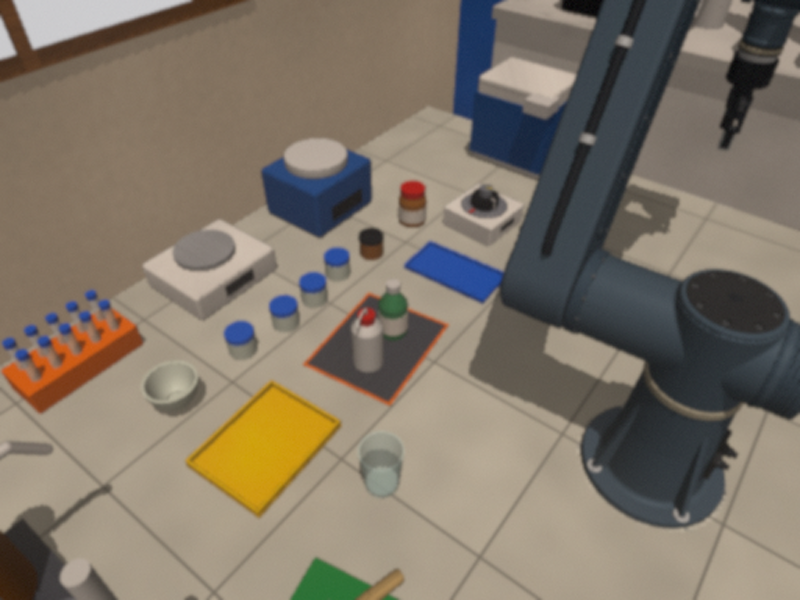

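Top view, pixels in the 800x600 picture: four blue-capped jars at (293,223), (346,231), (390,231) and (438,223), with the amber jar at (490,231). The wash bottle is at (350,326), the green bottle at (402,320), the tray at (230,323), the field at (380,329), the bay at (519,330) and the knob at (631,299). The side view agrees.

```bash
cat >> h.py <<'E'
def blobs(im,lo,hi,amin=30,roi=None):
    hsv=cv2.cvtColor(im,cv2.COLOR_RGB2HSV); m=cv2.inRange(hsv,np.array(lo),np.array(hi))
    if roi is not None:
        k=np.zeros_like(m);k[roi[1]:roi[3],roi[0]:roi[2]]=255;m&=k
    n,l,s,c=cv2.connectedComponentsWithStats(m)
    return m,[(l==i,s[i],c[i]) for i in range(1,n) if s[i,4]>=amin]
def rect(n,mask,z):
    cs,_=cv2.findContours(mask.astype(np.uint8),cv2.RETR_EXTERNAL,cv2.CHAIN_APPROX_NONE)
    p=np.vstack(cs)[:,0]
    P=np.array([ray(n,u,v,z)[:2] for u,v in p],np.float32)
    (c,s,a)=cv2.minAreaRect(P*1000); return np.round(c,1),np.round(s,1),round(a,2)
def jars(im,z=.05):
    out=[]
    for b,s,c in blobs(im,(105,150,80),(125,255,255),60,(170,125,300,235))[1]:
        out.append((np.round(1000*ray('top',*c,z)[:2]),s[4],np.round(c)))
    return out
E
python3 - <<'E'
from h import *
im=cv2.cvtColor(cv2.imread('pics/top0.png'),cv2.COLOR_BGR2RGB)
for q in jars(im):print('jar',q)
for nm,lo,hi,roi,z in(('tray',(20,150,80),(32,255,255),(100,160,200,250),.018),('bay',(105,150,60),(125,255,255),(305,170,360,250),.012),('field',(5,130,120),(17,255,255),(195,170,290,250),0)):
    for b,s,c in blobs(im,lo,hi,40,roi)[1]: print(nm,s,rect('top',b,z))
for nm,u,v,z in(('wash',350,325,.100),('green',401,320,.12),('knob',631,299,.096),('waste',577,222,.09),('amber',490,231,.05),('mortar',213,221,.055),('beaker',245,424,.04),('tip',590,416,.055)):
    print(nm,np.round(1000*ray('top',u/1.5625,v/1.5625,z)))
im=cv2.imread('pics/top0.png')
a=cv2.resize(im[160:225,365:430],(400,400),interpolation=cv2.INTER_CUBIC)
b=cv2.resize(im[185:235,205:280],(400,267),interpolation=cv2.INTER_CUBIC)
b=cv2.copyMakeBorder(b,0,133,0,0,cv2.BORDER_CONSTANT)
cv2.imwrite('pics/c1.png',np.hstack([a,b]))
E
```

```text
jar (array([669., 219.]), np.int32(233), array([188., 143.]))
jar (array([675., -44.]), np.int32(232), array([280., 142.]))
jar (array([657., 123.]), np.int32(232), array([221., 148.]))
jar (array([660.,  42.]), np.int32(232), array([250., 147.]))
tray [ 113  180   67   54 3401] (array([488.2, 335.1]), array([148. , 189.6]), 3.38)
bay [ 314  179   36   65 2174] (array([ 487.6, -194.3]), array([184.8,  96.2]), 1.84)
field [203 176  81  69 538] (array([487.2,  60.5]), array([179.9, 219.5]), 7.44)
wash [476. 103. 100.]
green [484.  16. 120.]
knob [ 532. -375.   96.]
waste [ 668. -287.   90.]
amber [ 661. -139.   50.]
mortar [669. 364.  55.]
beaker [306. 287.  40.]
tip [ 333. -311.   55.]
```

View pics/c1.png

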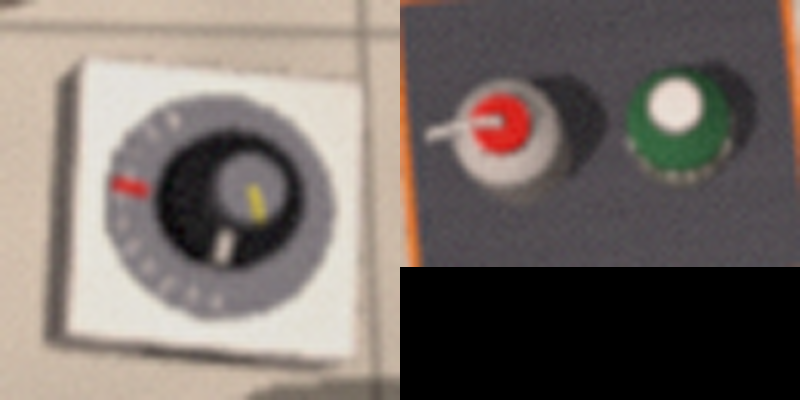

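The close crop shows the ring pointer at about (218,265), pointing to -x. The red tab is at about (150,190), on the +y side, so the ring has to turn roughly 90° clockwise. I'll triangulate the bottles and the ring angles, and start the approach in the meantime.

```bash
python3 - <<'E'
from h import *
from scipy.optimize import least_squares as ls
for nm,a,b in(('wash cap',(350,326),(368,320)),('green cap',(401,320),(398,284))):
    a=np.array(a)/1.5625;b=np.array(b)/1.5625
    r=ls(lambda X:np.r_[proj('top',X)-a,proj('side',X)-b],[.48,.06,.1]);print(nm,np.round(r.x*1000),r.fun.round(1))
k=400/65
f=lambda u,v,z:ray('top',365+u/k,160+v/k,z)[:2]*1000
print('dial c',f(220,205,.051),'ring c',f(228,200,.077),'ptr out',f(218,266,.077),'ptr in',f(225,235,.077),'tab tip',f(151,190,.051),'tab out',f(113,184,.051),'inner c',f(252,187,.096),'inner mark',f(260,220,.096))
E
python3 -m jog '[[[58,51,0,9.5],[58,51,0,9.5],[58,51,0,9.5],[58,51,0,9.5],[58,51,0,9.5],[50,50,0,9.5],[0,60,0,9.5],[0,60,0,9.5]]]' 100 40
```

```text
wash cap [473. 102. 105.] [ 0.3  0.5 -0.5 -0.1]
green cap [480.  14. 120.] [ 0.7  1.3 -1.5 -0.3]
dial c [ 534.62509583 -380.78757352] ring c [ 531.98975093 -376.13348572] ptr out [ 502.41392855 -370.84189789] ptr in [ 516.29568414 -374.33170384] tab tip [ 540.89165003 -349.95175491] tab out [ 543.3089958  -332.91340679] inner c [ 534.28072654 -380.60712337] inner mark [ 519.80162354 -383.58499399]
t: 1.1
tcp_pos: [0.4282, -0.2344, 0.4042]
tool_rot: [1.0, 0.001, -0.0, -0.0]
force: [0.5, 0.3, 0.4]
finger_gap: 1.001
```

```bash
python3 -m jog '[[[8,48,0,0],[8,48,0,0],[8,48,0,0],[8,48,0,0],[7,48,0,0],[7,48,0,0],[0,48,0,0],[0,0,0,0]]]'
```

```text
t: 2.1
tcp_pos: [0.4733, 0.1023, 0.4044]
tool_rot: [1.0, 0.001, -0.001, -0.0]
force: [1.3, -0.7, -0.5]
finger_gap: 0.998
```

```bash
python3 -m jog '[[[0,0,-40,0],[0,0,-40,0],[0,0,-30,0],[0,0,-25,0],[0,0,-20,0],[0,0,-10,0],[0,0,0,0],[0,0,0,0]]]' && python3 -m jog '[[[0,0,0,0],[0,0,0,0],[0,0,0,0],[0,0,0,0],[0,0,0,0],[0,0,0,0],[0,0,0,0],[0,0,0,0]]]' 0 40 && python3 - <<'E'
from h import *
i=snap('side','s1')[120:300,150:350];cv2.imwrite('pics/s1c.png',cv2.cvtColor(cv2.resize(i,(600,540)),cv2.COLOR_RGB2BGR))
E
```

```text
t: 3.1
tcp_pos: [0.4742, 0.0994, 0.2403]
tool_rot: [1.0, -0.002, 0.001, 0.0]
force: [-0.3, 0.1, -0.0]
finger_gap: 0.999
t: 4.1
tcp_pos: [0.4742, 0.0997, 0.2405]
tool_rot: [1.0, -0.002, 0.001, 0.0]
force: [0.5, -0.1, 6.5]
finger_gap: 0.607
```

View pics/s1c.png

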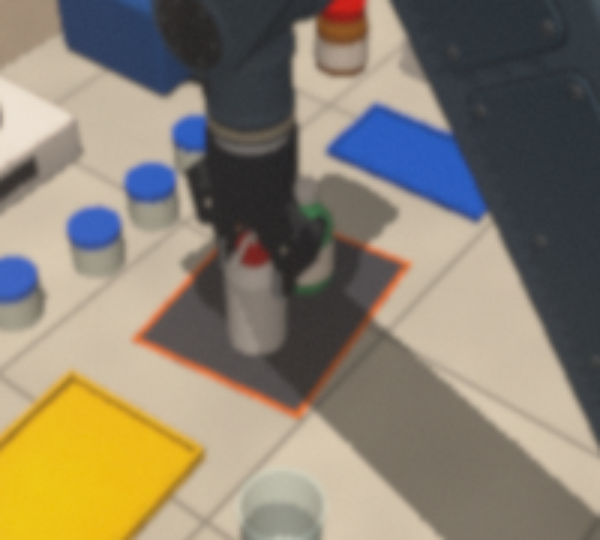

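The wash bottle is gripped upright; in the crop it sits between the fingers at about (258,290). Next I'll carry it to the bay.

```bash
python3 -m jog '[[[0,0,30,0],[0,0,40,0],[0,0,40,0],[0,0,40,0],[0,-20,0,0],[8,-36,0,0],[8,-36,0,0],[8,-36,0,0]]]' && python3 -m jog '[[[8,-36,0,0],[8,-36,0,0],[8,-36,0,0],[8,-36,0,0],[0,-21,0,0],[0,0,0,0],[0,0,-40,0],[0,0,-40,0]]]'
```

```text
t: 5.15
tcp_pos: [0.4976, -0.0292, 0.3894]
tool_rot: [1.0, -0.002, -0.0, -0.0]
force: [0.1, 0.4, -2.5]
finger_gap: 0.609
t: 6.15
tcp_pos: [0.5295, -0.1918, 0.3094]
tool_rot: [1.0, -0.001, 0.0, -0.0]
force: [-0.3, 0.0, -1.9]
finger_gap: 0.609
```

```bash
python3 -m jog '[[[0,-1,-30,0],[0,0,-20,0],[0,0,-8,0],[0,0,-4,0],[0,0,-1,0],[0,0,0,0],[0,0,0,0],[0,0,0,0]]]' && python3 -m jog '[[[0,0,0,0],[0,0,0,0],[0,0,0,0],[0,0,0,0],[0,0,30,0],[0,0,50,0],[0,0,50,0],[0,0,30,0]]]' 100
```

```text
t: 7.15
tcp_pos: [0.53, -0.1945, 0.2471]
tool_rot: [1.0, -0.002, 0.0, 0.0]
force: [-0.3, 0.9, -0.7]
finger_gap: 0.612
t: 8.15
tcp_pos: [0.5302, -0.1945, 0.4095]
tool_rot: [1.0, -0.002, 0.002, 0.001]
force: [-0.0, -0.6, -0.4]
finger_gap: 0.998
```

```bash
python3 -m jog '[[[-10,41,0,0],[-10,42,0,0],[-10,42,0,0],[-10,42,0,0],[-9,41,0,0],[0,0,-30,0],[0,0,-30,0],[0,0,0,0]]]' && python3 -m jog '[[[0,0,-40,0],[0,0,-40,0],[0,0,-24,0],[0,0,-12,0],[0,0,-8,0],[0,0,0,0],[0,0,0,0],[0,0,0,0]]]'  && python3 -m jog '[[[0,0,0,0],[0,0,0,0],[0,0,0,0],[0,0,0,0],[0,0,0,0],[0,0,0,0],[0,0,20,0],[0,0,20,0]]]' 0 40
```

```text
t: 9.15
tcp_pos: [0.48, 0.0139, 0.3452]
tool_rot: [1.0, -0.002, -0.003, -0.001]
force: [-0.3, -0.4, 0.0]
finger_gap: 0.999
t: 10.15
tcp_pos: [0.4812, 0.0136, 0.2234]
tool_rot: [1.0, -0.002, 0.001, 0.0]
force: [-0.7, 0.1, -0.2]
finger_gap: 0.999
t: 11.15
tcp_pos: [0.4804, 0.0137, 0.2625]
tool_rot: [1.0, -0.002, -0.001, -0.0]
force: [0.9, -0.2, -2.0]
finger_gap: 0.613
```

```bash
python3 -m jog '[[[0,0,20,0],[-6,-30,0,0],[-7,-36,0,0],[-7,-36,0,0],[-7,-36,0,0],[-7,-36,0,0],[-6,-36,0,0],[0,0,-12,0]]]' && python3 -m jog '[[[0,0,-16,0],[0,0,-12,0],[0,0,-8,0],[0,0,-3,0],[0,0,-1,0],[0,0,0,0],[0,0,0,0],[0,0,0,0]]]' && python3 -m jog '[[[0,0,0,0],[0,0,0,0],[0,0,0,0],[0,0,0,0],[0,0,30,0],[0,0,50,0],[0,0,50,0],[0,0,30,0]]]' 78
```

```text
t: 12.15
tcp_pos: [0.4411, -0.199, 0.2708]
tool_rot: [1.0, -0.004, 0.001, 0.001]
force: [1.3, -0.7, -3.2]
finger_gap: 0.618
t: 13.15
tcp_pos: [0.441, -0.1965, 0.231]
tool_rot: [1.0, -0.002, 0.0, 0.0]
force: [0.1, -0.0, -2.8]
finger_gap: 0.615
t: 14.15
tcp_pos: [0.441, -0.1964, 0.3932]
tool_rot: [1.0, -0.002, 0.001, 0.001]
force: [0.5, -0.5, -0.2]
finger_gap: 0.781
```

```bash
python3 -m jog '[[[4,45,0,10.4],[4,50,0,10.4],[4,50,0,10.4],[4,50,0,10.4],[4,50,0,10.4],[4,50,0,10.4],[4,50,0,10.4],[4,50,0,10.4]]]' 78 40 && python3 -m jog '[[[4,50,0,10.4],[4,50,0,0],[1,50,0,0],[0,50,0,0],[0,29,0,0],[0,0,0,0],[0,0,0,0],[0,0,0,0]]]' 100 && python3 - <<'E'
from h import *
im=snap('top','t2');i=im[90:300,100:400];cv2.imwrite('pics/t2c.png',cv2.cvtColor(cv2.resize(i,(800,560)),cv2.COLOR_RGB2BGR))
E
```

```text
t: 15.15
tcp_pos: [0.4727, 0.2003, 0.3907]
tool_rot: [0.747, 0.665, -0.0, 0.0]
force: [-0.0, -0.9, -0.4]
finger_gap: 0.778
t: 16.15
tcp_pos: [0.4821, 0.4264, 0.3906]
tool_rot: [0.686, 0.727, -0.0, 0.0]
force: [0.2, -0.3, -0.1]
finger_gap: 0.997
```

View pics/t2c.png

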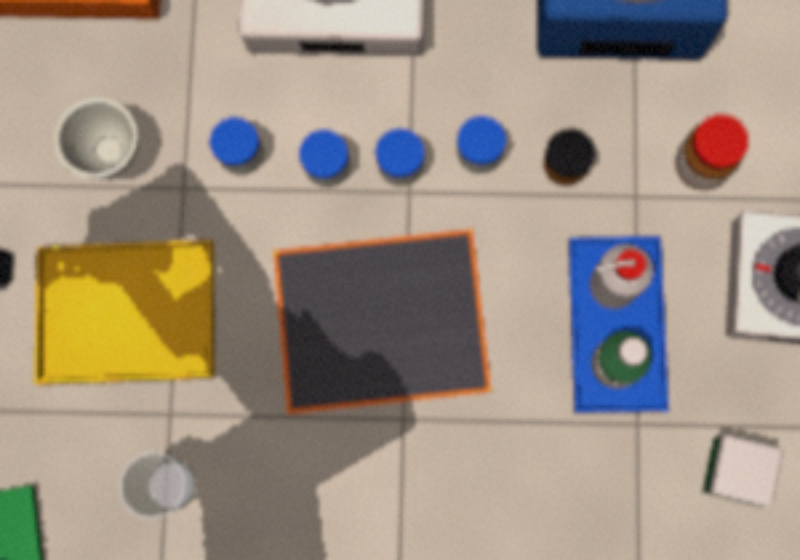

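Both bottles stand in the bay, at (625,265) and (625,358), and the field is clear. The jars haven't moved. Next I'll clamp the tray's +y wall.

```bash
python3 -m jog '[[[0,1,-50,0],[0,0,-50,0],[0,0,-45,0],[0,0,-30,0],[0,0,-15,0],[0,0,-11,0],[0,0,-6,0],[0,0,0,0]]]' && python3 -m jog '[[[0,0,0,0],[0,0,0,0],[0,0,0,0],[0,0,0,0],[0,0,0,0],[0,0,0,0],[0,0,0,0],[0,0,0,0]]]' 0 50 && python3 - <<'E'
from h import *
i=snap('side','s3')[200:384,60:300];cv2.imwrite('pics/s3c.png',cv2.cvtColor(cv2.resize(i,(720,552)),cv2.COLOR_RGB2BGR))
E
```

```text
t: 17.2
tcp_pos: [0.4821, 0.4287, 0.1842]
tool_rot: [0.686, 0.728, 0.0, 0.0]
force: [-0.1, -1.1, -1.2]
finger_gap: 1.003
t: 18.2
tcp_pos: [0.4819, 0.4286, 0.1839]
tool_rot: [0.686, 0.728, 0.0, -0.0]
force: [-1.2, -0.1, 3.2]
finger_gap: 0.036
```

View pics/s3c.png

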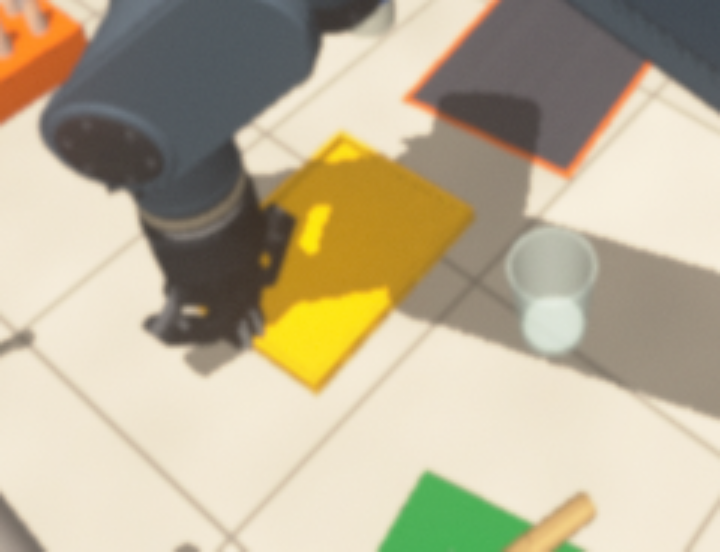

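The wall is clamped, with the finger gap at about the wall thickness and the tray flat. Now I'll slide it.

```bash
python3 -m jog '[[[0,-8,0,0],[0,-16,0,0],[0,-20,0,0],[0,-20,0,0.5],[-1,-20,0,0.5],[-1,-20,0,0.5],[-1,-20,0,0.5],[-1,-20,0,0.5]]]' && python3 -m jog '[[[-1,-20,0,0.5],[-1,-20,0,0.5],[-1,-20,0,0.5],[0,-20,0,0],[0,-18,0,0],[0,-9,0,0],[0,-4,0,0],[0,0,0,0]]]' && python3 - <<'E'
from h import *
im=snap('top','t4');i=im[90:300,100:400];cv2.imwrite('pics/t4c.png',cv2.cvtColor(cv2.resize(i,(800,560)),cv2.COLOR_RGB2BGR))
for nm,lo,hi,z in(('tray',(20,150,60),(32,255,255),.018),('field',(5,130,100),(17,255,255),0)):
    for b,s,c in blobs(im,lo,hi,30,(195,165,290,250))[1]: print(nm,s,rect('top',b,z))
E
```

```text
t: 19.25
tcp_pos: [0.4778, 0.2829, 0.1839]
tool_rot: [0.67, 0.742, 0.0, 0.0]
force: [0.6, 3.3, 2.2]
finger_gap: 0.038
t: 20.25
tcp_pos: [0.4748, 0.1729, 0.1839]
tool_rot: [0.66, 0.751, -0.0, 0.0]
force: [-0.0, -0.4, 5.8]
finger_gap: 0.03
tray [ 204  180   67   58 2976] (array([487.2,  80.1]), array([150.9, 189.2]), 7.11)
field [207 176  77  69 430] (array([487.1,  60.4]), array([180.3, 219.8]), 7.26)
```

View pics/t4c.png

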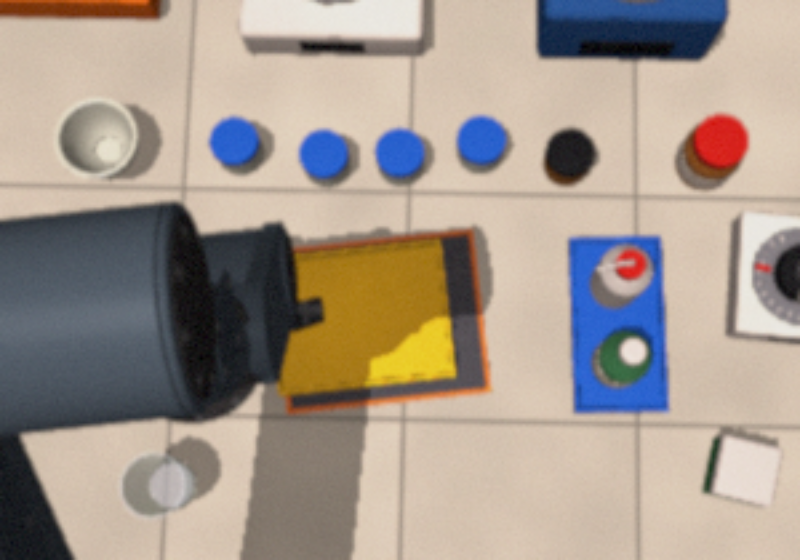

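The tray is square to the field and still 20 mm short in y (I had typed 255 mm). I'll finish the slide and release.

```bash
python3 -m jog '[[[0,-4,0,0.1],[0,-6,0,0.1],[0,-6,0,0],[0,-3,0,0],[0,-1,0,0],[0,0,0,0],[0,0,0,0],[0,0,0,0]]]' && python3 -m jog '[[[0,0,0,0],[0,0,0,0],[0,0,0,0],[0,0,0,0],[0,0,0,0],[0,0,30,0],[0,0,40,0],[0,0,40,0]]]' 100 && python3 -m jog '[[[20,20,40,0],[20,20,30,0],[20,30,0,0],[20,40,0,0],[20,40,0,0],[0,30,0,0],[0,30,0,0],[0,0,0,0]]]' && python3 - <<'E'
from h import *
im=snap('top','t5')
for nm,lo,hi,z in(('tray',(20,150,60),(32,255,255),.018),('field',(5,130,100),(17,255,255),0)):
    for b,s,c in blobs(im,lo,hi,30,(195,165,290,250))[1]: print(nm,s,rect('top',b,z))
print(*jars(im),sep='\n')
E
```

```text
t: 21.3
tcp_pos: [0.4748, 0.1537, 0.1839]
tool_rot: [0.658, 0.753, 0.0, 0.0]
force: [-0.2, 4.1, 5.1]
finger_gap: 0.033
t: 22.3
tcp_pos: [0.4747, 0.1536, 0.2946]
tool_rot: [0.659, 0.752, -0.0, -0.0]
force: [-0.6, 0.2, -0.1]
finger_gap: 0.997
t: 23.3
tcp_pos: [0.5743, 0.3654, 0.3632]
tool_rot: [0.658, 0.753, -0.0, -0.0]
force: [-0.1, -0.3, 0.1]
finger_gap: 1.0
tray [ 206  179   72   60 3494] (array([489.1,  62.1]), array([151.8, 190.9]), 7.71)
field [202 176  82  69 545] (array([487.2,  60.7]), array([179.9, 220.1]), 7.51)
(array([669., 219.]), np.int32(227), array([188., 143.]))
(array([675., -44.]), np.int32(232), array([280., 142.]))
(array([657., 123.]), np.int32(232), array([221., 148.]))
(array([660.,  42.]), np.int32(232), array([250., 147.]))
```

The tray is within 2 mm and 0.3° of the field. Now jar 1, at (669,219).

```bash
python3 -m jog '[[[19,-30,0,0],[19,-29,0,0],[19,-29,0,0],[19,-29,0,0],[19,-29,0,0],[0,0,-25,0],[0,0,-30,0],[0,0,0,0]]]' && python3 -m jog '[[[0,0,-35,0],[0,0,-35,0],[0,0,-25,0],[0,0,-12,0],[0,0,-8,0],[0,0,0,0],[0,0,0,0],[0,0,0,0]]]' - 30
```

```text
t: 24.35
tcp_pos: [0.6687, 0.2158, 0.3058]
tool_rot: [0.659, 0.752, -0.003, -0.002]
force: [-0.0, 0.2, -0.1]
finger_gap: 1.003
t: 25.35
tcp_pos: [0.6703, 0.2177, 0.1947]
tool_rot: [0.659, 0.752, 0.001, 0.001]
force: [-0.6, 0.0, -0.4]
finger_gap: 0.998
```

```bash
python3 -m jog '[[[0,0,0,0],[0,0,0,0],[0,0,0,0],[0,0,0,0],[0,0,0,0],[0,0,20,0],[0,0,30,0],[0,0,25,0]]]' 0 30 && python3 -m jog '[[[-30,-14,0,0],[-38,-20,0,0],[-38,-20,0,0],[-38,-21,0,0],[-38,-21,0,0],[-38,-21,0,0],[0,0,0,0],[0,0,0,0]]]'
```

```text
t: 26.35
tcp_pos: [0.67, 0.2175, 0.2702]
tool_rot: [0.659, 0.752, 0.0, 0.0]
force: [0.1, 0.5, -0.0]
finger_gap: 0.606
t: 27.35
tcp_pos: [0.4511, 0.1005, 0.2694]
tool_rot: [0.659, 0.752, 0.001, 0.001]
force: [0.2, -0.8, -0.8]
finger_gap: 0.61
```

```bash
python3 -m jog '[[[-2,0,-25,0],[0,0,-25,0],[0,0,-12,0],[0,0,-5,0],[0,0,-2,0],[0,0,0,0],[0,0,0,0],[0,0,0,0]]]' && python3 -m jog '[[[0,0,0,0],[0,0,0,0],[0,0,0,0],[0,0,0,0],[0,0,30,0],[0,0,40,0],[0,0,40,0],[30,30,20,0]]]' 85 && python3 -m jog '[[[40,40,0,0],[40,40,0,0],[40,40,0,0],[30,40,0,0],[0,30,0,0],[0,0,0,0],[0,0,0,0],[0,0,0,0]]]' && python3 - <<'E'
from h import *
im=snap('top','t6')
print(*jars(im),sep='\n')
E
```

```text
t: 28.35
tcp_pos: [0.448, 0.1006, 0.2001]
tool_rot: [0.659, 0.752, 0.0, 0.0]
force: [0.7, 0.1, -1.5]
finger_gap: 0.604
t: 29.35
tcp_pos: [0.4767, 0.1299, 0.3315]
tool_rot: [0.66, 0.752, -0.001, -0.0]
force: [1.9, 0.2, 0.7]
finger_gap: 0.851
t: 30.35
tcp_pos: [0.6278, 0.3194, 0.3297]
tool_rot: [0.659, 0.752, -0.0, -0.0]
force: [0.2, -0.4, 1.0]
finger_gap: 0.849
(array([675., -44.]), np.int32(230), array([280., 142.]))
(array([657., 123.]), np.int32(232), array([221., 148.]))
(array([660.,  42.]), np.int32(234), array([250., 147.]))
(array([449., 101.]), np.int32(232), array([226., 220.]))
```

Jar 1 is in its slot at (449,101). Next is jar 2.

```bash
python3 -m jog '[[[5,-30,0,0],[6,-42,0,0],[6,-42,0,0],[6,-42,0,0],[6,-40,0,0],[0,0,-15,0],[0,0,-20,0],[0,0,0,0]]]' 80 && python3 -m jog '[[[0,0,-30,0],[0,0,-30,0],[0,0,-20,0],[0,0,-12,0],[0,0,-8,0],[0,0,0,0],[0,0,0,0],[0,0,0,0]]]'
```

```text
t: 31.4
tcp_pos: [0.6558, 0.1247, 0.2926]
tool_rot: [0.659, 0.752, -0.002, -0.002]
force: [0.8, 0.1, -0.2]
finger_gap: 0.797
t: 32.4
tcp_pos: [0.6573, 0.1246, 0.1955]
tool_rot: [0.659, 0.752, 0.001, 0.001]
force: [-0.0, 0.8, 0.6]
finger_gap: 0.801
```

```bash
python3 -m jog '[[[0,0,0,0],[0,0,0,0],[0,0,0,0],[0,0,0,0],[0,0,0,0],[0,0,20,0],[0,0,30,0],[0,0,20,0]]]' 0 30 && python3 -m jog '[[[-20,-2,0,0],[-31,-3,0,0],[-31,-3,0,0],[-31,-3,0,0],[-29,-3,0,0],[0,0,0,0],[0,0,-20,0],[0,0,-20,0]]]' && python3 -m jog '[[[0,0,-14,0],[0,0,-7,0],[0,0,-3,0],[0,0,0,0],[0,0,0,0],[0,0,0,0],[0,0,0,0],[0,0,0,0]]]'
```

```text
t: 33.4
tcp_pos: [0.6572, 0.1247, 0.2666]
tool_rot: [0.659, 0.752, 0.001, 0.001]
force: [0.9, 0.4, -1.1]
finger_gap: 0.604
t: 34.4
tcp_pos: [0.5168, 0.1106, 0.2251]
tool_rot: [0.659, 0.752, 0.001, 0.002]
force: [0.3, 0.6, -0.2]
finger_gap: 0.612
t: 35.4
tcp_pos: [0.515, 0.1106, 0.2008]
tool_rot: [0.659, 0.752, 0.0, 0.0]
force: [0.1, 0.9, -1.1]
finger_gap: 0.603
```

```bash
python3 -m jog '[[[0,0,0,0],[0,0,0,0],[0,0,0,0],[0,0,0,0],[0,0,30,0],[0,0,40,0],[0,20,40,0],[10,40,20,0]]]' 80 && python3 -m jog '[[[20,50,0,0],[20,50,0,0],[20,40,0,0],[0,0,0,0],[0,0,0,0],[0,0,0,0],[0,0,0,0],[0,0,0,0]]]' && python3 - <<'E'
from h import *
im=snap('top','t7')
print(*jars(im),sep='\n')
i=im[90:300,100:440];cv2.imwrite('pics/t7c.png',cv2.cvtColor(cv2.resize(i,(800,494)),cv2.COLOR_RGB2BGR))
E
```

```text
t: 36.4
tcp_pos: [0.5251, 0.1703, 0.3329]
tool_rot: [0.66, 0.752, 0.001, 0.001]
force: [0.0, 0.0, -0.1]
finger_gap: 0.796
t: 37.4
tcp_pos: [0.585, 0.3099, 0.3309]
tool_rot: [0.659, 0.752, -0.0, -0.0]
force: [-0.6, 0.7, -0.4]
finger_gap: 0.797
(array([675., -44.]), np.int32(232), array([280., 142.]))
(array([660.,  42.]), np.int32(231), array([250., 147.]))
(array([516., 111.]), np.int32(235), array([223., 197.]))
(array([449., 101.]), np.int32(235), array([226., 221.]))
```

View pics/t7c.png

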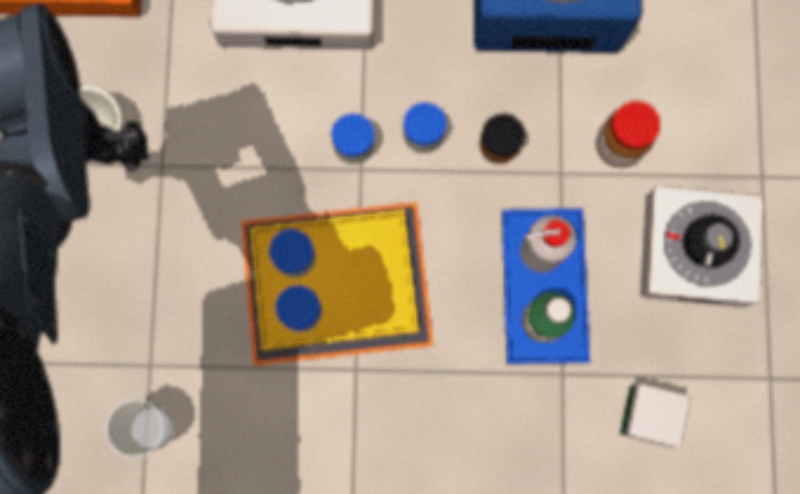

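Two jars are in the tray and the other two are where they were. Next is jar 3, at (660,42).

```bash
python3 -m jog '[[[10,-34,0,0],[13,-46,0,0],[13,-47,0,0],[13,-47,0,0],[13,-47,0,0],[13,-47,0,0],[0,0,0,0],[0,0,-35,0]]]' 80 && python3 -m jog '[[[0,0,-30,0],[0,0,-30,0],[0,0,-20,0],[0,0,-12,0],[0,0,-8,0],[0,0,0,0],[0,0,0,0],[0,0,0,0]]]'
```

```text
t: 38.45
tcp_pos: [0.6613, 0.042, 0.2984]
tool_rot: [0.659, 0.752, 0.002, 0.003]
force: [0.2, -0.0, -0.0]
finger_gap: 0.8
t: 39.45
tcp_pos: [0.6603, 0.0426, 0.1966]
tool_rot: [0.659, 0.752, 0.0, 0.001]
force: [-0.0, -0.2, 0.2]
finger_gap: 0.802
```

```bash
python3 -m jog '[[[0,0,0,0],[0,0,0,0],[0,0,0,0],[0,0,0,0],[0,0,0,0],[0,0,20,0],[0,0,30,0],[0,0,20,0]]]' 0 30 && python3 -m jog '[[[-20,-3,0,0],[-36,-5,0,0],[-36,-5,0,0],[-36,-5,0,0],[-36,-6,0,0],[-35,-6,0,0],[0,0,0,0],[0,0,0,0]]]' && python3 -m jog '[[[0,0,-25,0],[0,0,-20,0],[0,0,-12,0],[0,0,-6,0],[0,0,-2,0],[0,0,0,0],[0,0,0,0],[0,0,0,0]]]'
```

```text
t: 40.45
tcp_pos: [0.6603, 0.0426, 0.2676]
tool_rot: [0.659, 0.752, 0.001, 0.001]
force: [-0.2, -1.1, -1.7]
finger_gap: 0.612
t: 41.45
tcp_pos: [0.4621, 0.0124, 0.2663]
tool_rot: [0.659, 0.752, 0.001, 0.001]
force: [0.3, 0.2, -1.9]
finger_gap: 0.609
t: 42.45
tcp_pos: [0.4614, 0.0126, 0.2014]
tool_rot: [0.659, 0.752, 0.001, 0.001]
force: [-0.2, 0.7, 6.5]
finger_gap: 0.608
```

```bash
python3 -m jog '[[[0,0,0,0],[0,0,0,0],[0,0,0,0],[0,0,0,0],[0,0,30,0],[0,0,40,0],[0,20,40,0],[10,40,20,0]]]' 80 && python3 -m jog '[[[20,50,0,0],[20,50,0,0],[20,40,0,0],[20,40,0,0],[20,40,0,0],[0,0,0,0],[0,0,0,0],[0,0,0,0]]]' && python3 - <<'E'
from h import *
im=snap('top','t8')
print(*jars(im),sep='\n')
E
```

```text
t: 43.45
tcp_pos: [0.471, 0.0724, 0.3327]
tool_rot: [0.66, 0.751, 0.001, 0.001]
force: [0.6, 0.0, -0.4]
finger_gap: 0.8
t: 44.45
tcp_pos: [0.5704, 0.2915, 0.3304]
tool_rot: [0.659, 0.752, -0.001, -0.0]
force: [0.2, 0.2, 0.5]
finger_gap: 0.802
(array([675., -44.]), np.int32(232), array([280., 142.]))
(array([516., 111.]), np.int32(234), array([223., 196.]))
(array([463.,  13.]), np.int32(234), array([258., 216.]))
(array([449., 101.]), np.int32(233), array([226., 221.]))
```

Jar 4 is still at (675,-44). Move +105, -335.

```bash
python3 -m jog '[[[15,-46,0,0],[15,-48,0,0],[15,-48,0,0],[15,-48,0,0],[15,-48,0,0],[15,-48,0,0],[15,-49,0,0],[0,0,0,0]]]' 80 && python3 -m jog '[[[0,0,-40,0],[0,0,-40,0],[0,0,-30,0],[0,0,-15,0],[0,0,-10,0],[0,0,0,0],[0,0,0,0],[0,0,0,0]]]'
```

```text
t: 45.5
tcp_pos: [0.6764, -0.0475, 0.331]
tool_rot: [0.661, 0.75, 0.0, 0.001]
force: [-0.9, 0.4, -0.4]
finger_gap: 0.797
t: 46.5
tcp_pos: [0.6764, -0.0425, 0.1969]
tool_rot: [0.659, 0.752, 0.0, 0.001]
force: [-0.6, 0.6, 0.1]
finger_gap: 0.804
```

```bash
python3 -m jog '[[[0,0,0,0],[0,0,0,0],[0,0,0,0],[0,0,0,0],[0,0,0,0],[0,0,20,0],[0,0,30,0],[0,0,20,0]]]' 0 30 && python3 -m jog '[[[-20,8,0,0],[-26,11,0,0],[-26,11,0,0],[-26,11,0,0],[-26,11,0,0],[-25,12,0,0],[0,0,0,0],[0,0,0,0]]]' && python3 -m jog '[[[0,0,-25,0],[0,0,-20,0],[0,0,-12,0],[0,0,-6,0],[0,0,-2,0],[0,0,0,0],[0,0,0,0],[0,0,0,0]]]' && python3 -m jog '[[[0,0,0,0],[0,0,0,0],[0,0,0,0],[0,0,0,0],[0,0,30,0],[0,0,40,0],[0,20,40,0],[10,40,30,0]]]' 80 && python3 -m jog '[[[10,50,0,0],[10,50,0,0],[10,40,0,0],[0,40,0,0],[0,0,0,0],[0,0,0,0],[0,0,0,0],[0,0,0,0]]]' && python3 - <<'E'
from h import *
im=snap('top','t9')
print(*jars(im),sep='\n')
a=im[150:250,190:340];b=im[160:235,365:440]
cv2.imwrite('pics/t9c.png',cv2.cvtColor(np.hstack([cv2.resize(a,(450,300)),cv2.resize(b,(300,300),interpolation=2)]),cv2.COLOR_RGB2BGR))
for nm,lo,hi,z in(('tray',(20,150,60),(32,255,255),.018),('field',(5,130,100),(17,255,255),0)):
    for bb,s,c in blobs(im,lo,hi,100,(195,165,290,250))[1]: print(nm,s,rect('top',bb,z))
E
```

```text
t: 47.5
tcp_pos: [0.6762, -0.0424, 0.2677]
tool_rot: [0.659, 0.752, 0.0, 0.001]
force: [-0.8, -0.3, -0.2]
finger_gap: 0.607
t: 48.5
tcp_pos: [0.5282, 0.0213, 0.2664]
tool_rot: [0.659, 0.752, 0.001, 0.001]
force: [0.3, -0.1, -0.9]
finger_gap: 0.607
t: 49.5
tcp_pos: [0.5274, 0.0214, 0.2017]
tool_rot: [0.659, 0.752, 0.0, 0.001]
force: [-1.6, -1.6, 6.4]
finger_gap: 0.608
t: 50.5
tcp_pos: [0.5368, 0.0812, 0.3423]
tool_rot: [0.66, 0.751, 0.0, 0.0]
force: [0.2, 1.3, -0.4]
finger_gap: 0.803
t: 51.5
tcp_pos: [0.5671, 0.2605, 0.3407]
tool_rot: [0.659, 0.752, -0.0, -0.0]
force: [0.7, -0.2, 0.3]
finger_gap: 0.799
(array([528.,  21.]), np.int32(238), array([256., 193.]))
(array([516., 111.]), np.int32(233), array([224., 197.]))
(array([449., 101.]), np.int32(231), array([226., 221.]))
(array([450.,  29.]), np.int32(231), array([252., 220.]))
tray [ 206  179   72   60 2003] (array([488.7,  62.5]), array([151.7, 190.9]), 7.6)
field [202 176  82  69 584] (array([487.1,  60.7]), array([179.9, 219.8]), 7.35)
```

View pics/t9c.png

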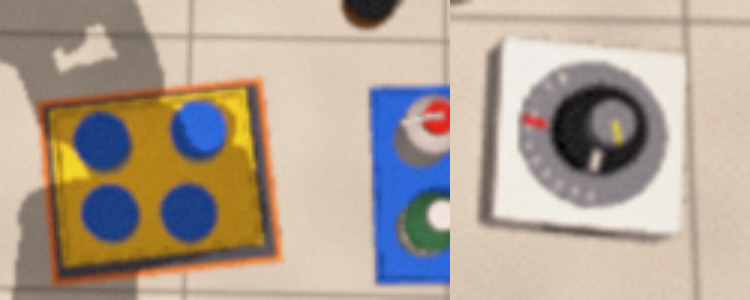

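All four jars are in the tray. The one set at (463,13) has since been knocked to (450,29) by the announced disturbance, and it is still inside; I'll check from the side view that it's upright. In the right-hand crop the pointer (594,160) and tab (535,122) are unchanged. Now the knob.

```bash
python3 -m jog '[[[0,-40,10,0],[-3,-50,10,0],[-3,-50,0,0],[-3,-50,0,0],[-3,-50,0,0],[-3,-50,0,0],[-3,-50,0,0],[-3,-50,0,0]]]' 100 && python3 -m jog '[[[-3,-50,0,0],[-3,-50,0,0],[-3,-50,0,0],[-3,-50,0,0],[-3,-51,0,0],[0,0,0,0],[0,0,0,0],[0,0,0,0]]]' && python3 - <<'E'
from h import *
im=snap('side','s10');i=im[150:300,100:300];cv2.imwrite('pics/s10c.png',cv2.cvtColor(cv2.resize(i,(800,600),interpolation=2),cv2.COLOR_RGB2BGR))
print(manip.sense()['q'])
E
```

```text
t: 52.55
tcp_pos: [0.5455, -0.1305, 0.361]
tool_rot: [0.659, 0.752, 0.0, 0.0]
force: [0.5, 0.4, -0.7]
finger_gap: 1.002
t: 53.55
tcp_pos: [0.5309, -0.378, 0.3607]
tool_rot: [0.658, 0.753, 0.0, -0.001]
force: [0.5, -0.1, -0.9]
finger_gap: 0.999
[-7.89649623e-01  6.12075335e-01  1.40312925e+00  2.00970818e-04
  1.12727268e+00 -2.49459734e+00]
```

View pics/s10c.png

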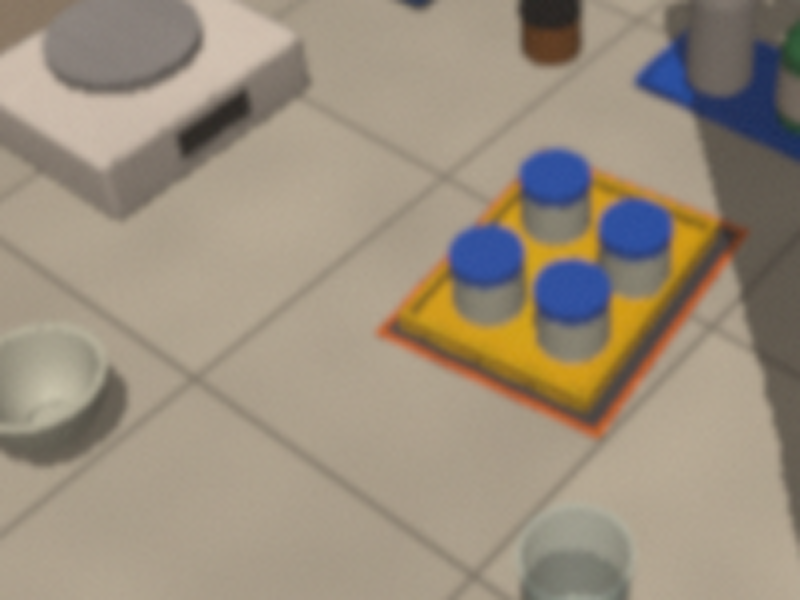

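All four jars stand upright in the tray. I'll descend on the ring.

```bash
python3 -m jog '[[[3,-2,-40,0],[0,0,-40,0],[0,0,-25,0],[0,0,-15,0],[0,0,-8,0],[0,0,-6,0],[0,0,0,0],[0,0,0,0]]]' && python3 -m jog '[[[0,0,0,0],[0,0,0,0],[0,0,0,0],[0,0,0,0],[0,0,0,0],[0,0,0,0],[0,0,0,0],[0,0,0,0]]]' 0 20
```

```text
t: 54.6
tcp_pos: [0.5341, -0.3816, 0.2275]
tool_rot: [0.659, 0.752, -0.0, 0.001]
force: [0.3, 0.0, 0.1]
finger_gap: 1.002
t: 55.6
tcp_pos: [0.5339, -0.3807, 0.2274]
tool_rot: [0.659, 0.752, 0.0, -0.001]
force: [-0.8, 4.0, 5.2]
finger_gap: 0.694
```

```bash
python3 -m jog '[[[0,0,0,-6],[0,0,0,-9],[0,0,0,-10],[0,0,0,-10],[0,0,0,-10],[0,0,0,-10],[0,0,0,-10],[0,0,0,-10]]]' && python3 -m jog '[[[0,0,0,-4],[0,0,0,-2],[0,0,0,0],[0,0,0,0],[0,0,0,0],[0,0,0,0],[0,0,0,0],[0,0,0,0]]]' && python3 -m jog '[[[0,0,0,0],[0,0,0,0],[0,0,0,0],[0,0,0,0],[0,0,0,0],[0,0,30,0],[0,0,50,0],[0,0,50,0]]]' 100 &&  python3 -m jog '[[[-10,50,0,0],[-10,50,0,0],[-10,50,0,0],[0,40,0,0],[0,40,0,0],[0,0,0,0],[0,0,0,0],[0,0,0,0]]]' && python3 - <<'E'
from h import *
ims=[manip.snapshot('top').astype(float) for _ in range(4)];im=np.mean(ims,0).astype(np.uint8)
cv2.imwrite('pics/t11.png',cv2.cvtColor(im,cv2.COLOR_RGB2BGR))
cv2.imwrite('pics/t11c.png',cv2.cvtColor(cv2.resize(im[160:225,365:430],(600,600),interpolation=2),cv2.COLOR_RGB2BGR))
E
```

```text
t: 56.6
tcp_pos: [0.5346, -0.3794, 0.2275]
tool_rot: [0.981, 0.193, 0.001, -0.002]
force: [2.6, 9.1, 5.8]
finger_gap: 0.69
t: 57.6
tcp_pos: [0.5347, -0.3793, 0.2274]
tool_rot: [0.99, 0.144, 0.001, -0.002]
force: [3.0, 7.4, 5.9]
finger_gap: 0.689
t: 58.6
tcp_pos: [0.5338, -0.3814, 0.3576]
tool_rot: [0.99, 0.144, -0.0, -0.0]
force: [-0.2, -0.2, -0.6]
finger_gap: 0.999
t: 59.6
tcp_pos: [0.5042, -0.1526, 0.3568]
tool_rot: [0.99, 0.144, 0.0, 0.0]
force: [0.3, -0.1, -0.2]
finger_gap: 1.004
```

View pics/t11c.png

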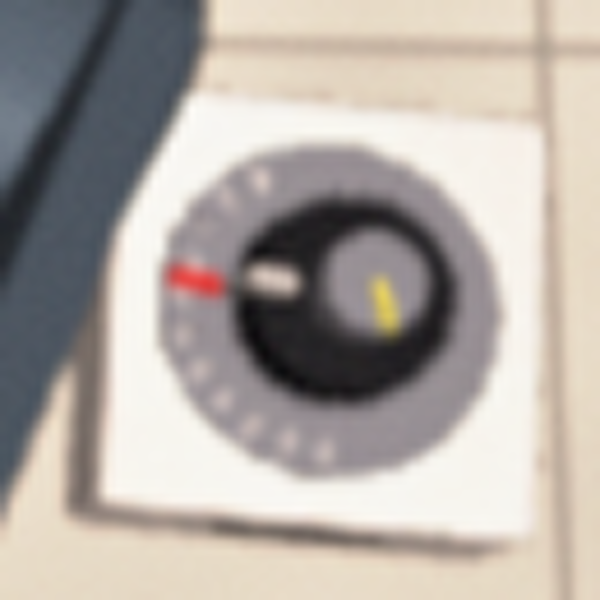

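```bash
python3 - <<'E'
from h import *
im=cv2.cvtColor(cv2.imread('pics/t11.png'),cv2.COLOR_BGR2RGB)
k=600/65;big=cv2.resize(im[160:225,365:430],(600,600),interpolation=2)
hsv=cv2.cvtColor(big,cv2.COLOR_RGB2HSV)
f=lambda u,v,z:ray('top',365+(u+.5)/k-.5,160+(v+.5)/k-.5,z)[:2]*1000
def line(m,z):
    ys,xs=np.nonzero(m);P=np.array([f(u,v,z) for u,v in zip(xs,ys)]);c=P.mean(0)
    w=np.linalg.eigh(np.cov(P.T))[1][:,1];return c,np.degrees(np.arctan2(w[1],w[0]))%180,P
red=cv2.inRange(hsv,np.array([0,140,100]),np.array([8,255,255]))|cv2.inRange(hsv,np.array([172,140,100]),np.array([180,255,255]))
g=cv2.cvtColor(big,cv2.COLOR_RGB2GRAY).copy();m=np.zeros_like(g);m[245:320,240:312]=255
wh=(g>130)&(m>0)&(np.hypot(*(np.indices(g.shape)-np.array([295,345])[:,None,None]))<108)
# dial disc outer: non-white region inside box
r=np.zeros_like(g);r[130:490,150:512]=255
box=((g<190)&(r>0)).astype(np.uint8)
n,l,s,c=cv2.connectedComponentsWithStats(box);i=1+np.argmax(s[1:,4])
cs,_=cv2.findContours((l==i).astype(np.uint8),cv2.RETR_EXTERNAL,cv2.CHAIN_APPROX_NONE)
P=np.array([f(*p,.0515) for p in cs[0][:,0]],np.float32);e=cv2.fitEllipse(P);print('dial',e)
blk=cv2.inRange(hsv,np.array([0,0,0]),np.array([180,255,75]))
tc,ta,_=line(red,.0515);pc,pa,_=line(wh,.077)
for C in (np.array(e[0]),np.array([534.5,-380.])):
    for nm,c0 in(('tab',tc),('ptr',pc)):
        d=c0-C;print(nm,c0.round(1),'r',np.hypot(*d).round(1),'ang',np.degrees(np.arctan2(d[1],d[0])).round(2))
print('axes',ta,pa)
# tray check: project ideal outlines
o=cv2.resize(im[165:245,195:295],(800,640),interpolation=2)
def poly(cx,cy,a,sx,sy,z,col):
    a=np.radians(a);R=np.array([[np.cos(a),-np.sin(a)],[np.sin(a),np.cos(a)]])
    p=[(proj('top',[*((np.array([cx,cy])+R@[i*sx/2,j*sy/2])/1000),z])-[195,165]+.5)*8-.5 for i,j in((1,1),(1,-1),(-1,-1),(-1,1))]
    cv2.polylines(o,[np.int32(p)],True,col,1)
poly(487.2,60.7,7.4,180,220,0,(0,0,255));poly(487.2,60.7,7.4,150,190,.018,(255,0,255))
cv2.imwrite('pics/t11t.png',cv2.cvtColor(o[:600],cv2.COLOR_RGB2BGR))
E
```

```text
dial ((535.2183227539062, -378.9378662109375), (101.04362487792969, 101.7939224243164), 9.920771598815918)
tab [ 543.2 -339.6] r 40.1 ang 78.54
ptr [ 539.1 -355. ] r 24.3 ang 80.81
tab [ 543.2 -339.6] r 41.3 ang 77.85
ptr [ 539.1 -355. ] r 25.4 ang 79.6
axes 76.87234568800923 81.05887991799476
```

View pics/t11t.png

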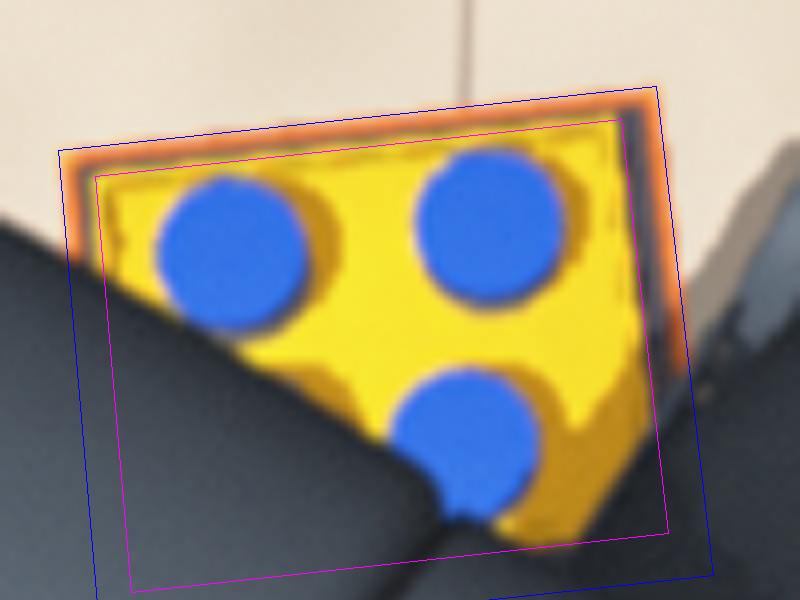

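The tray is fully inside the outline, 2–3 mm off centre, and visibly square. The ring pointer measures about 2° short of the tab, and the yellow inner mark is unchanged at about (385,305) in the knob crop. I'll make a 2° correction.

```bash
python3 -m jog '[[[10,-45,0,0],[10,-50,0,0],[10,-50,0,0],[0,-50,0,0],[0,-33,0,0],[0,0,0,0],[0,0,-30,0],[0,0,-40,0]]]' 100 20 && python3 -m jog '[[[0,0,-30,0],[0,0,-16,0],[0,0,-8,0],[0,0,-5,0],[0,0,0,0],[0,0,0,0],[0,0,0,0],[0,0,0,0]]]' && python3 -m jog '[[[0,0,0,0],[0,0,0,0],[0,0,0,0],[0,0,0,0],[0,0,0,0],[0,0,0,-1],[0,0,0,-1],[0,0,0,0]]]' 0 20 && python3 -m jog '[[[0,0,0,0],[0,0,0,0],[0,0,0,0],[0,0,0,0],[0,0,0,0],[0,0,30,0],[0,0,50,0],[0,0,50,0]]]' 100 && python3 -m jog '[[[-10,50,40,0],[-10,50,0,0],[-10,50,0,0],[0,50,0,0],[0,50,0,0],[0,50,0,0],[0,50,0,0],[0,0,0,0]]]' && python3 -m jog '[[[0,50,0,0],[0,50,0,0],[0,50,0,0],[0,50,0,0],[0,50,0,0],[0,50,0,0],[0,0,0,0],[0,0,0,0]]]' && python3 - <<'E'
from h import *
ims=[manip.snapshot('top').astype(float) for _ in range(4)];im=np.mean(ims,0).astype(np.uint8)
cv2.imwrite('pics/t12.png',cv2.cvtColor(im,cv2.COLOR_RGB2BGR))
a=cv2.resize(im[160:225,365:430],(400,400),interpolation=2);b=cv2.resize(im[130:250,190:370],(400,267),interpolation=2)
b=cv2.copyMakeBorder(b,0,133,0,0,0)
cv2.imwrite('pics/t12c.png',cv2.cvtColor(np.hstack([a,b]),cv2.COLOR_RGB2BGR))
print(*jars(im),sep='\n')
k=600/65;big=cv2.resize(im[160:225,365:430],(600,600),interpolation=2);hsv=cv2.cvtColor(big,cv2.COLOR_RGB2HSV)
f=lambda u,v,z:ray('top',365+(u+.5)/k-.5,160+(v+.5)/k-.5,z)[:2]*1000
red=cv2.inRange(hsv,np.array([0,140,100]),np.array([8,255,255]))|cv2.inRange(hsv,np.array([172,140,100]),np.array([180,255,255]))
g=cv2.cvtColor(big,cv2.COLOR_RGB2GRAY);m=np.zeros_like(g);m[240:320,240:312]=255
wh=(g>130)&(m>0)&(np.hypot(*(np.indices(g.shape)-np.array([295,345])[:,None,None]))<108)
for C in((535.2,-378.9),(534.5,-380)):
  for M,z in((red,.0515),(wh,.077)):
    v,u=[q.mean() for q in np.nonzero(M)];d=f(u,v,z)-C;print(np.degrees(np.arctan2(d[1],d[0])).round(2),end=' ')
E
```

```text
t: 60.8
tcp_pos: [0.5342, -0.3788, 0.2872]
tool_rot: [0.99, 0.144, 0.001, 0.001]
force: [-0.2, 0.5, 0.0]
finger_gap: 0.996
t: 61.8
tcp_pos: [0.534, -0.3795, 0.2281]
tool_rot: [0.99, 0.144, 0.0, 0.0]
force: [-0.5, -0.2, 0.3]
finger_gap: 0.998
t: 62.8
tcp_pos: [0.5348, -0.3792, 0.2283]
tool_rot: [0.992, 0.127, 0.001, 0.0]
force: [5.7, 2.8, 4.1]
finger_gap: 0.697
t: 63.8
tcp_pos: [0.5338, -0.3793, 0.3587]
tool_rot: [0.992, 0.127, -0.0, -0.0]
force: [1.2, 0.0, -0.1]
finger_gap: 0.995
t: 64.8
tcp_pos: [0.5035, -0.0281, 0.3964]
tool_rot: [0.992, 0.13, -0.0, -0.0]
force: [-0.3, -0.5, -0.3]
finger_gap: 1.001
t: 65.8
tcp_pos: [0.5046, 0.2679, 0.3961]
tool_rot: [0.992, 0.127, -0.0, 0.0]
force: [-1.6, -0.6, -0.2]
finger_gap: 0.999
(array([528.,  21.]), np.int32(242), array([256., 193.]))
(array([515., 111.]), np.int32(232), array([224., 197.]))
(array([449., 101.]), np.int32(228), array([226., 221.]))
(array([451.,  28.]), np.int32(238), array([253., 220.]))
78.51 78.28 77.86 77.24
```

View pics/t12c.png

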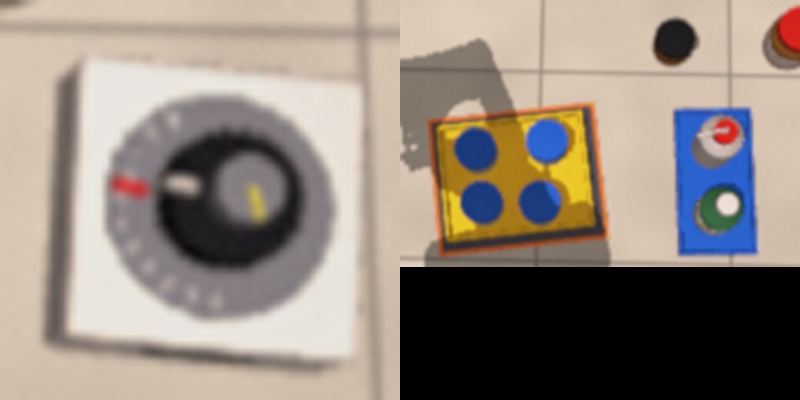

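The pointer is within 1° of the tab, the yellow mark hasn't moved from (260,205), and the jars, tray and bottles are in place. The robot is clear of everything.

```bash
python3 -c "
from station import manip
print(manip.sign_off())"
```

```text
the job is handed in; nothing more can be done
None
```

The job is done and handed in at about 66 s. I did it in the order you asked:
- **Bottles:** both bottles stand in the blue bay.
- **Tray:** I slid the tray onto the field by its clamped wall, without lifting it.
- **Jars:** all four sample jars are standing in the tray.
- **Ring:** I turned the outer ring about 83° clockwise to the red tab, the last 2° on a second grasp.

**Last checks from the camera:**
- **Tray:** it lies fully inside the outline, about 2–3 mm off centre toward +x and +y, and within 0.3° of square.
- **Jars:** the final top view shows all four in the tray. A side view before I turned the ring showed them upright.
- **Ring:** the pointer measures within about 0.6° of the tab. The yellow mark on the inner knob looks unmoved.
- **Rest of the bench:** the bottles stand in the bay, and I saw nothing else out of place. I measured only the jars and tray again after the first pictures.

**Disturbance:** one jar already in the tray was knocked about 20 mm, from (463, 13) to (450, 29) mm. It stayed upright and inside the tray, so I left it there.

No check failed. The first two estimates of the ring angle disagreed by 2–4°, which is why I made the second 2° turn.

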